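Open the power-supply modules and square them up against the earth rail

TASK

The power-supply modules are to be tested open on the earth rail. First lift the loose orange cover off every module that still has one and lay it on the green mat, flat with its handle up; then slide each of the three modules along the bench, without lifting it, pushing it near both ends until its long side lies parallel and flush against the front face of the rail. Leave the screwdriver and the telephone where they are.

Things in the scene. Friction and masses are not known exactly. Their poses are not given: they have to be found in the camera images.
- rail: fixed aluminium angle (earth rail) on the bench, 500 mm long, its upright leg 30 mm high. Origin: bench level, middle of its front face (the face towards the robot). x points away from the robot, square to the face; y along the rail to the left; z up. Modules must lie against the front face (its x = 0). Its place and yaw vary.
- mat: fixed green rubber mat, 120 x 460 x 3 mm, between the robot and the modules. Origin: centre of its underside on the bench (top face 3 mm higher); x away from the robot across the 120 mm, y to the left along the 460 mm.
- module_a: grey open-topped power-supply module, 52 mm wide (x) x 120 mm long (y) x 32 mm high, walls 3 mm, 0.25 to 0.5 kg, loose on the bench in front of the rail, askew. All three are alike and always present. Origin: centre of its underside; +x side faces the rail, y along its length, z up. When flush, its origin is 26 mm in front of the rail's face.
- module_b: grey open-topped power-supply module, 52 mm wide (x) x 120 mm long (y) x 32 mm high, walls 3 mm, 0.25 to 0.5 kg, loose on the bench in front of the rail, askew. All three are alike and always present. Origin: centre of its underside; +x side faces the rail, y along its length, z up. When flush, its origin is 26 mm in front of the rail's face.
- module_c: grey open-topped power-supply module, 52 mm wide (x) x 120 mm long (y) x 32 mm high, walls 3 mm, 0.25 to 0.5 kg, loose on the bench in front of the rail, askew. All three are alike and always present. Origin: centre of its underside; +x side faces the rail, y along its length, z up. When flush, its origin is 26 mm in front of the rail's face.
- cover_a: loose orange cover, 52 x 120 mm, 60 g, lies on module_a (None: that one is open already); a 6 mm step underneath (41 x 109) fits its mouth with 2.5 mm play; lifts straight off. Origin: centre of the step's underside (26 mm up when on). Plate 6 to 10 mm above it; black bar handle 10 mm thick (x), 60 long (y), 10 to 36 mm above it. y along its length, z up.
- cover_b: loose orange cover, 52 x 120 mm, 60 g, lies on module_b (None: that one is open already); a 6 mm step underneath (41 x 109) fits its mouth with 2.5 mm play; lifts straight off. Origin: centre of the step's underside (26 mm up when on). Plate 6 to 10 mm above it; black bar handle 10 mm thick (x), 60 long (y), 10 to 36 mm above it. y along its length, z up.
- cover_c: loose orange cover, 52 x 120 mm, 60 g, lies on module_c (None: that one is open already); a 6 mm step underneath (41 x 109) fits its mouth with 2.5 mm play; lifts straight off. Origin: centre of the step's underside (26 mm up when on). Plate 6 to 10 mm above it; black bar handle 10 mm thick (x), 60 long (y), 10 to 36 mm above it. y along its length, z up.
- driver: red precision screwdriver, 154 mm, lying left of the green mat, on the blue mat; bystander. Origin: centre of its underside.
- phone: opened telephone, 67 x 138 x 8 mm, lying left of the modules on the blue mat; bystander. Origin: centre of its underside.

How it is judged:
On the way, in this order (a step that is already met when the one before it is completed fails the run):
1. every cover lies flat on the mat, handle up (x of cover_a in the frame of mat between -0.045 and 0.045 m and y of cover_a in the frame of mat between -0.2 and 0.2 m and z of each of cover_a, cover_b, cover_c in the frame of mat below 0.008 m and angle between each of cover_a, cover_b, cover_c's own z axis and vertical below 0.1 rad and linear speed of each of cover_a, cover_b, cover_c below 0.01 m/s and x of cover_b in the frame of mat between -0.045 and 0.045 m and y of cover_b in the frame of mat between -0.2 and 0.2 m and x of cover_c in the frame of mat between -0.045 and 0.045 m and y of cover_c in the frame of mat between -0.2 and 0.2 m), for 0.2 s.
2. all three modules lie flush along the rail (x of module_a in the frame of rail between -0.03 and -0.02 m and y of module_a in the frame of rail between -0.215 and 0.215 m and angle between the y axis of each of module_a, module_b, module_c and the y axis of rail, either way round below 0.035 rad and angle between each of module_a, module_b, module_c's own z axis and vertical below 0.05 rad and height (world z) of each of module_a, module_b, module_c below 0.006 m and linear speed of each of module_a, module_b, module_c below 0.01 m/s and x of module_b in the frame of rail between -0.03 and -0.02 m and y of module_b in the frame of rail between -0.215 and 0.215 m and x of module_c in the frame of rail between -0.03 and -0.02 m and y of module_c in the frame of rail between -0.215 and 0.215 m), for 0.2 s.
At the end, for the whole second after the job is handed in: All present covers lie flat, handle up, on the mat (centre within 45 mm across and 200 mm along of its centre); all modules stand on the bench along the rail's front face (centre at most 30 mm from the face, within 215 mm of its middle, parallel within 0.035 rad); all at rest (all of step 1 and all of step 2); the robot touches nothing.
It fails at once if the screwdriver is knocked or moved out of its place (distance of driver from where it was at the start of the episode above 0.025 m).
It fails at once if the telephone is knocked or moved out of its place (distance of phone from where it was at the start of the episode above 0.025 m).
It fails at once if a module is lifted off the bench instead of slid (height (world z) of any of module_a, module_b, module_c above 0.025 m).
Of cover_a, cover_b, cover_c only 2 to 3 are there at a start; the rules pass over those that are not, and their reading is None.
At some moment in a run one of module_a, module_b, module_c may be knocked a few centimetres aside while the robot is not near it.
Once in a run the grip may slacken for a moment while it holds something.
It also fails if it takes over 210 s, if anything falls off the work surface, if the arm or the gripper's body presses on something with over 40 N, if the wrist force passes 120 N, or if a joint passes its speed limit or range.

ROBOT

A 6-joint arm with a two-finger parallel gripper is mounted at the origin on a cart in front of the work surface, level with it; the furniture and walls round the work are solid. World frame = base frame: x ahead of the robot, y to its left, z up, the work surface at z = 0. Lengths are in m, angles in rad, forces in N, time in s.
With the tool pointing down it reaches from about 0.25 to 0.725 m from the base axis. Payload 4 kg.
Tool frame: the origin (TCP) lies between the finger pads; the fingertips stand 8 mm ahead of it and the grasp point (between the pads) lies 11 mm behind it; z points along the fingers, y is the line along which they close (so a half turn about z gives the same grasp; the last joint's range is limited). The gripper opens to 85 mm and grips with 20 to 120 N. Pads are 22 mm wide; open, the fingers measure 114 mm over their backs; the gripper's body (76 mm by 85 mm) begins 54 mm behind the grasp point. The pads swing forward as they close: fully open they stand 13 mm farther back than shut.
Start: joints at [1.128, 0.241, 0.005, 1.335, 0, 1.571], TCP at [0.214, 0.452, 0.239] pointing down, gripper open.
Joint ranges: [-2.72, 2.72], [-1.05, 1.87], [-1.09, 1.28], [-1.99, 2.15], [-1.42, 1.44], [-3.14, 3.14]. Speed limits (rad/s): [2.79, 2.79, 3.14, 3.14, 3.14, 3.14].

INTERFACE

Orientations are given as a unit quaternion [w, x, y, z].
In Python, from bench import * gives the robot as it stands.
- The arm moves only by the shell command python3 -m creep 'ROWS' [FORCE]. ROWS is JSON, a list of rows, each a list of 7 numbers: the closure, from -1 (fully open) to 1 (shut), then the shift along the tool's x, y, z in units of 500 mm (1.0 is 500 mm), then the turn, a rotation vector about the tool's x, y, z in units of pi rad (1.0 is pi rad). A call has 1 to 20 rows; each row is the pose to reach, as a shift and turn from the pose commanded when the call began, along the tool's axes at that moment, turning the shorter way round; what a row does not reach only later rows make up. A row lasts 1/12 s, in which the tool goes at most 41.7 mm and 7.16 degrees, less where a joint would pass 70% of its speed; a pose out of reach is approached as far as the arm can. A call with a number of a shift or a turn outside -1 to 1 is refused whole. A call with a gripper value outside its range is refused whole. The fingers move at their own pace and stop on an object; FORCE is the grip in N (left out, the last holds). Time passes only in rows, so rows that repeat a pose let the fingers close. It gives the time, the measured TCP pose, the force, the opening and the grip force at its end, in the units of the state.
- state(): the state, without advancing time (a new reading comes with each control period).
- camera(name): name is "scene" or "top" or "wrist"; returns (picture, depth): 384x512x3 uint8, blue, green, red; 384x512 float32, m along the optical axis (not along the pixel's ray), 0 where there is no reading.
- calibration(name): a dict with "fx", "fy", "cx", "cy" (pixels), "R" (3x3) and "t" (3): a world point X has camera coordinates R X + t. Camera axes: x right, y down, z forward; pixel columns grow to the right and rows downward; lengths in m; the calibration is good to about 2 mm. The wrist camera is an equidistant fisheye: a pixel r from the principal point sees the ray r / f radians off the axis. A picture is of the moment at which its call begins: read the wrist's pose just before it. calibration takes no time and is no camera call; for the wrist camera it gives the pose at the moment of the call.
- sign_off(): hands the job in; it is judged then, once.
The state is a dict: "time": time; "q": joint angles; "joint_vel": joint speeds; "effort": joint torques, N m; "eef_pos": TCP position; "ee_rot": TCP orientation; "force": force on the tool from outside, world axes, zero at the start; "torque": the same for the moment, N m; "finger_gap": finger opening in m; "gripper_force": force on a finger pad.
Only numpy, scipy, OpenCV 4.12 (cv2) and the standard library are available. Lean on these libraries where they do the work, as an engineer would, in place of code of your own. Each camera call takes 0.05 s, during which the arm holds its last target. There are 200 camera calls.

## Working session

There is one attempt and no reset: what is moved stays moved. The work goes in short steps, Python scripts to look and compute and a shell command to move; the robot and the scene stay as the last step left them, time stands still between calls to the robot, and variables do not carry over. Pictures are saved under pics/ and viewed, at most 14 in all, crops included, and the job is handed in when it is done.

```bash
mkdir -p pics; ls
python3 - <<'E'
from bench import *
import cv2
s=state();print(s)
for n in("scene","top"):
    p,d=camera(n);cv2.imwrite(f"pics/{n}0.png",p);print(n,calibration(n))
    import numpy as np;np.save(f"pics/{n}0.npy",d)
E
```

```text
pics
{'time': 0.0, 'q': array([1.12798865e+00, 2.41419613e-01, 3.70727051e-03, 1.33517434e+00,
       5.30428588e-05, 1.57077022e+00]), 'joint_vel': array([ 0.0005633 , -0.00084733,  0.00263011, -0.00067895,  0.00132805,
       -0.00050981]), 'effort': array([ 2.28901672e-04, -3.72317040e+01,  2.52407777e+01,  1.69302797e-02,
        1.54143827e-04,  5.84900448e-06]), 'eef_pos': array([0.2139619 , 0.45122831, 0.23840314]), 'ee_rot': array([-2.55407094e-04,  2.19586581e-01,  9.75592456e-01, -1.01383506e-03]), 'force': array([-0.29647944,  0.27360108,  0.29611953]), 'torque': array([ 0.02657008,  0.02274531, -0.01235646]), 'gripper_force': 0.0, 'finger_gap': 0.08544277054541474}
scene {'fx': 365.34756808226575, 'fy': 365.34756808226575, 'cx': 256.1633028789337, 'cy': 194.74783609538562, 'R': array([[ 0.75976636, -0.64995348, -0.01776362],
       [-0.27097554, -0.29168708, -0.91732813],
       [ 0.59103919,  0.70176857, -0.39773553]]), 't': array([-0.31499994,  0.25761786,  0.54147459])}
top {'fx': 408.8779866173194, 'fy': 408.8779866173194, 'cx': 263.86197527732173, 'cy': 189.8445562378839, 'R': array([[ 0.10564691, -0.99440236,  0.00163806],
       [-0.97151038, -0.10356598, -0.21317053],
       [ 0.21214693,  0.02092942, -0.97701363]]), 't': array([0.09073849, 0.567249  , 1.05195303])}
```

View pics/scene0.png

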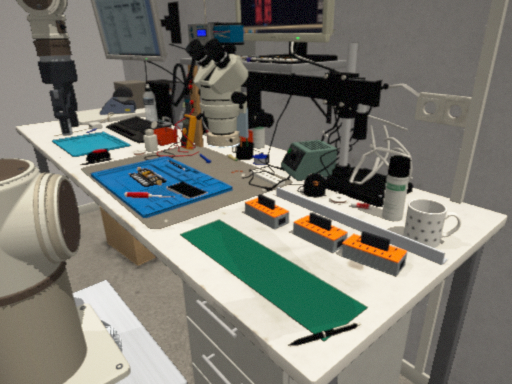

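View pics/top0.png

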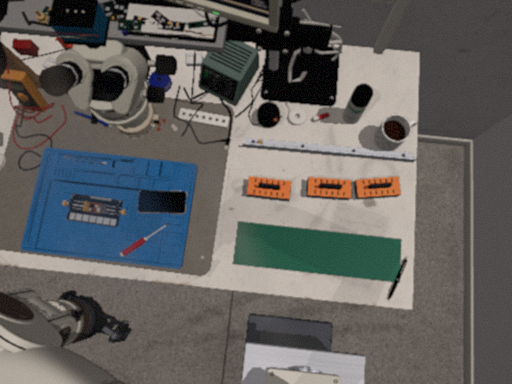

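The scene view shows three grey modules with orange covers (all three still covered), and the green mat in front. In the top view, the covers are at about (269,188), (329,188) and (378,187). The mat spans (235-402, 223-280), the rail's front edge runs from about (240,146) to (416,158), the driver is at (143,240) and the phone at (162,202).

```bash
cat > h.py <<'E'
import numpy as np,cv2
from bench import *
def ray(n,c,uv):
    uv=np.atleast_2d(np.float64(uv));x=(uv[:,0]-c['cx'])/c['fx'];y=(uv[:,1]-c['cy'])/c['fy']
    if n=="wrist":
        r=np.hypot(x,y)+1e-12;d=np.c_[x/r*np.sin(r),y/r*np.sin(r),np.cos(r)]
    else:d=np.c_[x,y,np.ones_like(x)]
    return d@c['R'],-c['R'].T@c['t']
def onplane(n,c,uv,z):
    d,o=ray(n,c,uv);return o+d*((z-o[2])/d[:,2])[:,None]
def pts(n,c,uv,dep):
    uv=np.int32(np.atleast_2d(uv));d,o=ray(n,c,uv);f=(d@c['R'].T)[:,2]
    return o+d*(dep[uv[:,1],uv[:,0]]/f)[:,None]
def masks(p):
    h=cv2.cvtColor(p,cv2.COLOR_BGR2HSV)
    return dict(orange=cv2.inRange(h,(5,150,90),(22,255,255)),green=cv2.inRange(h,(65,100,40),(88,255,200)))
def blobs(m,amin):
    n,l,s,ce=cv2.connectedComponentsWithStats(cv2.morphologyEx(m,cv2.MORPH_CLOSE,np.ones((3,3))))
    return [np.argwhere(l==i)[:,::-1] for i in range(1,n) if s[i,4]>amin]
def rect(P):
    (c,wh,a)=cv2.minAreaRect(np.float32(P[:,:2])*1000)
    if wh[0]<wh[1]:a-=90
    return np.round(c,1),np.round(sorted(wh),1),round((a+90)%180-90,1)  # long-axis angle from world x, deg
E
python3 - <<'E'
from h import *
for n in("top","scene"):
    p=cv2.imread(f"pics/{n}0.png");d=np.load(f"pics/{n}0.npy");c=calibration(n)
    for k,m in masks(p).items():
        for b in blobs(m,150):
            z=.036 if k=="orange" else .003
            P=pts(n,c,b,d);print(n,k,len(b),b.mean(0).round(),"depth z",np.median(P[:,2]).round(4),rect(onplane(n,c,b,z)))
    ends=[(240,146),(416,158)] if n=="top" else [(441,257),(285,192)]
    print(n,"rail top", onplane(n,c,ends,.03).round(4).tolist())
c=calibration("top");d=np.load("pics/top0.npy")
for u in range(250,410,20): 
    col=[pts("top",c,[(u,v)],d)[0] for v in range(140,166)]
    zz=np.array(col);print(u,[(int(a*1000),int(b*1000)) for a,b in zz[:,[0,2]]][::2])
E
```

```text
top orange 464 [23. 83.] depth z 0.138 (array([797.8, 876.4]), array([ 56.1, 178.5]), 59.2)
top orange 668 [268. 188.] depth z 0.0366 (array([567.6, 138.6]), array([ 51.7, 117.3]), 89.1)
top orange 672 [377. 187.] depth z 0.0377 (array([ 601.4, -163.5]), array([ 51.1, 119.4]), -80.0)
top orange 678 [329. 188.] depth z 0.0371 (array([585.3, -29. ]), array([ 51.4, 118.7]), -88.1)
top green 5966 [326. 252.] depth z 0.0041 (array([410. , -28.2]), array([114.7, 433.2]), 89.5)
top rail top [[0.6819, 0.2325, 0.03], [0.6996, -0.2704, 0.03]]
scene orange 342 [191. 131.] depth z 0.0839 (array([ 900.8, 1063.5]), array([ 83.9, 749.7]), 58.4)
scene orange 306 [165. 135.] depth z 0.0376 (array([ 748. , 1031.3]), array([ 98.3, 327.2]), 69.4)
scene orange 315 [267. 208.] depth z 0.0365 (array([565.8, 137.2]), array([ 52.1, 120.2]), 89.4)
scene orange 452 [320. 229.] depth z 0.0363 (array([583.4, -29.7]), array([ 53.7, 119.9]), -88.1)
scene orange 642 [375. 249.] depth z 0.0362 (array([ 599.3, -162.4]), array([ 57. , 122.1]), -78.3)
scene green 7293 [276. 278.] depth z 0.0034 (array([408. , -13.5]), 
[... 504 characters left out ...]
 -1)]
310 [(730, 4), (725, 0), (718, 3), (711, 5), (696, 32), (693, 23), (692, 7), (688, 2), (681, 3), (676, 0), (670, 0), (664, 2), (658, 1)]
330 [(738, 0), (731, 1), (726, 0), (718, 2), (710, 9), (697, 30), (693, 23), (693, 4), (687, 3), (683, -1), (675, 5), (670, 1), (664, 0)]
350 [(744, 1), (738, 0), (730, 4), (725, 2), (718, 4), (711, 5), (697, 29), (693, 23), (693, 4), (690, -2), (683, -1), (677, 0), (670, 2)]
370 [(751, -1), (744, 0), (737, 3), (732, 0), (725, 1), (718, 5), (712, 3), (696, 31), (696, 15), (694, 1), (688, 2), (682, 4), (675, 5)]
390 [(721, 93), (721, 77), (722, 59), (720, 48), (721, 30), (722, 11), (717, 8), (710, 8), (698, 28), (695, 19), (694, 2), (687, 5), (682, 2)]
```

Run:
```python
import cv2
a=cv2.resize(cv2.imread("pics/top0.png")[130:290,225:425],None,fx=4,fy=3.7,interpolation=2);cv2.imwrite("pics/c0.png",a)
```

```text
(no output)
```

View pics/c0.png

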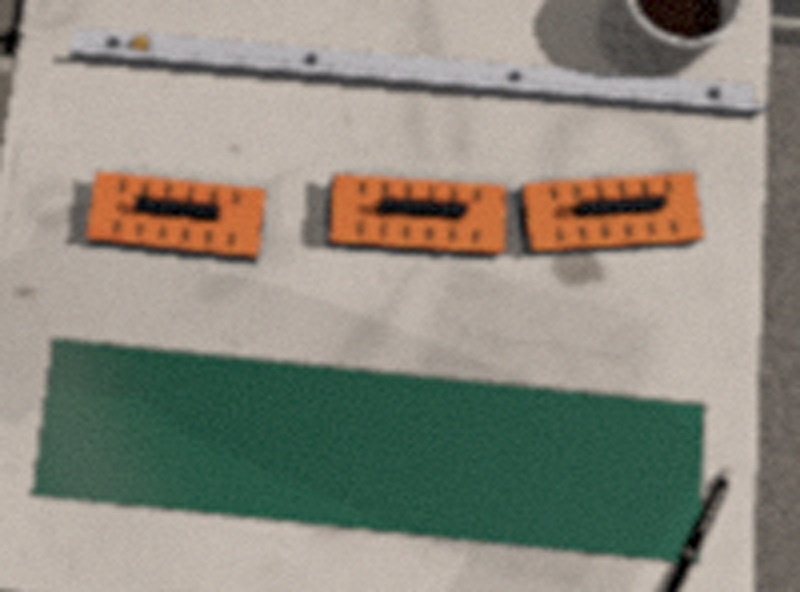

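The crop shows three covers with their black handles, the rail edge above them, and a pen over the mat's right end at about (690,545). Both views agree on the cover centres to within 2 mm, with the plate tops at about 36 mm, which matches the text. The mat is at about (0.409, -0.018) and the rail face at x ≈ 0.692 with yaw ≈ 0.01.

```bash
cat >> h.py <<'E'
from scipy.spatial.transform import Rotation as Ro
def plan(x,y,z,phi=0.):
    "closing line at phi deg from world x, tool down -> shift/500mm, turn/pi"
    s=state();w,a,b,c=s['ee_rot'];R=Ro.from_quat([a,b,c,w]);f=np.deg2rad(phi)
    Y=np.array([np.cos(f),np.sin(f),0]);Z=np.array([0,0,-1.]);D=Ro.from_matrix(np.c_[np.cross(Y,Z),Y,Z])
    sh=R.inv().apply(np.array([x,y,z])-s['eef_pos'])/.5;tu=(R.inv()*D).as_rotvec()/np.pi
    print("t",round(s['time'],2),"at",s['eef_pos'].round(4),"rows:",sh.round(3).tolist(),tu.round(3).tolist(),"dist mm",(np.linalg.norm(sh)*500).round(),"deg",(np.linalg.norm(tu)*180).round(1))
E
python3 -c "
from h import *
plan(.540,.138,.22,0)"
```

```text
t 0.1 at [0.214  0.4513 0.2385] rows: [-0.858, -0.287, 0.038] [-0.001, 0.0, 0.359] dist mm 453.0 deg 64.6
```

```bash
python3 -m creep '[[-1,-0.08,-0.03,0,0,0,0.036],[-1,-0.16,-0.055,0,0,0,0.072],[-1,-0.24,-0.08,0.01,0,0,0.108],[-1,-0.32,-0.107,0.01,0,0,0.144],[-1,-0.4,-0.134,0.02,0,0,0.18],[-1,-0.48,-0.16,0.02,0,0,0.215],[-1,-0.56,-0.187,0.03,0,0,0.25],[-1,-0.64,-0.214,0.03,0,0,0.287],[-1,-0.72,-0.24,0.038,0,0,0.323],[-1,-0.8,-0.267,0.038,0,0,0.359],[-1,-0.858,-0.287,0.038,0,0,0.359],[-1,-0.858,-0.287,0.038,0,0,0.359],[-1,-0.858,-0.287,0.038,0,0,0.359],[-1,-0.858,-0.287,0.038,0,0,0.359]]' 40
python3 - <<'E'
from h import *
c=calibration("wrist");p,d=camera("wrist");cv2.imwrite("pics/w1.png",p);np.save("pics/w1.npy",d)
print({k:np.round(v,3).tolist() for k,v in c.items()})
for k,m in masks(p).items():
  for b in blobs(m,300):
    P=pts("wrist",c,b,d);print(k,len(b),b.mean(0).round(),"z",np.median(P[:,2]).round(4),rect(onplane("wrist",c,b,.036 if k=="orange" else .003)))
plan(.54,.138,.22)
E
```

```text
time: 1.27
eef_pos: [0.5397, 0.1382, 0.2195]
ee_rot: [-0.001, 0.707, 0.707, -0.001]
force: [0.4, 0.5, -0.4]
finger_gap: 0.0852
gripper_force: 0.0
{'fx': 297.319, 'fy': 297.319, 'cx': 252.059, 'cy': 188.738, 'R': [[1.0, -0.0, -0.002], [0.0, -0.958, 0.287], [-0.002, -0.287, -0.958]], 't': [-0.539, 0.101, 0.4]}
orange 4213 [279. 163.] z 0.0353 (array([568.6, 141.5]), array([ 51.1, 118.8]), 89.3)
orange 2238 [288. 284.] z 0.0353 (array([586.4, -25.2]), array([ 50.7, 120.1]), -88.4)
green 15395 [159. 195.] z 0.0023 (array([410.4,  41.5]), array([117.8, 352.1]), 89.8)
t 1.32 at [0.5395 0.1388 0.2199] rows: [-0.002, 0.001, -0.0] [-0.0, -0.0, 0.0] dist mm 1.0 deg 0.1
```

View pics/w1.png

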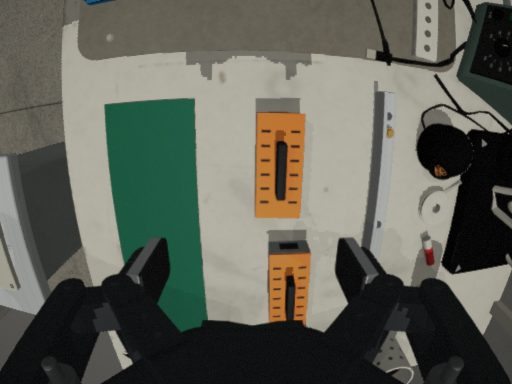

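The wrist view shows the left cover (281,165) with its handle (281,170), the middle cover (289,285), and the rail's front edge at about (380,100)-(372,240). I'll measure the handles from the depth image.

```bash
cat >> h.py <<'E'
def handles(tag=None):
    c=calibration("wrist");p,d=camera("wrist")
    if tag:cv2.imwrite(f"pics/{tag}.png",p)
    v,u=np.mgrid[0:330,60:460];uv=np.c_[u.ravel(),v.ravel()];P=pts("wrist",c,uv,d);ok=(P[:,2]>.048)&(P[:,2]<.07)&(p[uv[:,1],uv[:,0]].max(1)<70)&(P[:,0]>.3)&(P[:,0]<.66)
    m=np.zeros(d.shape,np.uint8);m[uv[ok,1],uv[ok,0]]=255
    for b in blobs(m,60):
        Q=pts("wrist",c,b,d);print("handle",len(b),b.mean(0).round(),"ztop",np.percentile(Q[:,2],[50,90]).round(4),rect(Q))
    for b in blobs(masks(p)["orange"],300):
        Q=pts("wrist",c,b,d);z=np.median(Q[:,2]);print("orange",b.mean(0).round(),"z",z.round(4),rect(onplane("wrist",c,b,z)))
    return p,d,c
E
python3 -c "
from h import *
handles();plan(.5675,.139,.085,-.7)"
```

```text
handle 557 [281. 170.] ztop [0.061 0.062] (array([562.7, 164.3]), array([ 21.9, 104. ]), -75.6)
handle 310 [290. 300.] ztop [0.0608 0.0618] (array([568.7,  81. ]), array([ 15.2, 268.1]), -80.6)
orange [279. 164.] z 0.0353 (array([568.6, 141.6]), array([ 51.4, 118.7]), 89.4)
orange [288. 284.] z 0.0352 (array([586.5, -25.6]), array([ 50.7, 119.8]), -88.4)
t 1.37 at [0.5394 0.1392 0.2201] rows: [-0.001, 0.057, 0.27] [-0.0, -0.0, 0.004] dist mm 138.0 deg 0.8
```

```bash
python3 -m creep '[[-0.2,0,0.03,0.08,0,0,0],[-0.2,0,0.057,0.16,0,0,0.004],[-0.2,-0.001,0.057,0.24,0,0,0.004],[-0.2,-0.001,0.057,0.3,0,0,0.004],[-0.2,-0.001,0.057,0.33,0,0,0.004],[-0.2,-0.001,0.057,0.344,0,0,0.004],[-0.2,-0.001,0.057,0.344,0,0,0.004],[1,-0.001,0.057,0.344,0,0,0.004],[1,-0.001,0.057,0.344,0,0,0.004],[1,-0.001,0.057,0.344,0,0,0.004],[1,-0.001,0.057,0.344,0,0,0.004],[1,-0.001,0.057,0.344,0,0,0.004],[1,-0.001,0.057,0.344,0,0,0.004],[1,-0.001,0.057,0.344,0,0,0.004]]' 50
```

```text
time: 2.53
eef_pos: [0.5704, 0.1384, 0.0505]
ee_rot: [0.001, 0.711, 0.703, 0.002]
force: [-0.4, 0.1, 5.4]
finger_gap: 0.0093
gripper_force: 50.9
```

```bash
python3 -m creep '[[1,0,0,-0.03,0,0,0],[1,0,0,-0.06,0,0,0],[1,0,0,-0.09,0,0,0],[1,0,0,-0.09,0,0,0]]'; python3 -m creep '[[1,0,-0.06,0,0,0,0],[1,0,-0.12,0,0,0,-0.004],[1,0,-0.18,0,0,0,-0.004],[1,0,-0.24,0,0,0,-0.004],[1,0,-0.30,0,0,0,-0.004],[1,-0.005,-0.32,0,0,0,-0.004],[1,-0.005,-0.32,0,0,0,-0.004],[1,-0.005,-0.32,0.04,0,0,-0.004]]'; python3 -c "
from h import *
handles('w2');plan(.410,.137,.028)"
```

```text
time: 2.87
eef_pos: [0.5711, 0.1382, 0.0968]
ee_rot: [0.002, 0.712, 0.703, 0.003]
force: [-0.1, 0.4, -0.4]
finger_gap: 0.0091
gripper_force: 49.9
time: 3.53
eef_pos: [0.4122, 0.1384, 0.0761]
ee_rot: [0.002, 0.707, 0.707, 0.004]
force: [0.7, 1.0, -1.0]
finger_gap: 0.0088
gripper_force: 49.9
handle 88 [283. 163.] ztop [0.0613 0.0623] (array([428.1, 180.9]), array([2.6, 8.8]), -0.6)
handle 72 [220. 164.] ztop [0.0613 0.0619] (array([404.2, 193.6]), array([ 8.2, 36.6]), 57.1)
handle 87 [222. 193.] ztop [0.0612 0.0618] (array([395.8, 164.7]), array([2.8, 9.1]), 0.5)
handle 87 [282. 193.] ztop [0.0615 0.0622] (array([428. , 164.7]), array([3.2, 9. ]), -2.5)
handle 72 [223. 221.] ztop [0.0614 0.0621] (array([395.8, 148.7]), array([3.2, 8.5]), 1.1)
handle 70 [280. 221.] ztop [0.0614 0.0621] (array([427.7, 148.6]), array([2.6, 8.9]), -2.3)
orange [252. 176.] z 0.061 (array([411.9, 161.3]), array([51.7, 79.2]), 89.9)
orange [252. 309.] z 0.0608 (array([412. ,  87.8]), array([11.9, 19.4]), -0.4)
t 3.58 at [0.4096 0.1373 0.0714] rows: [-0.001, 0.001, 0.087] [0.0, -0.0, 0.0] dist mm 43.0 deg 0.1
```

View pics/w2.png

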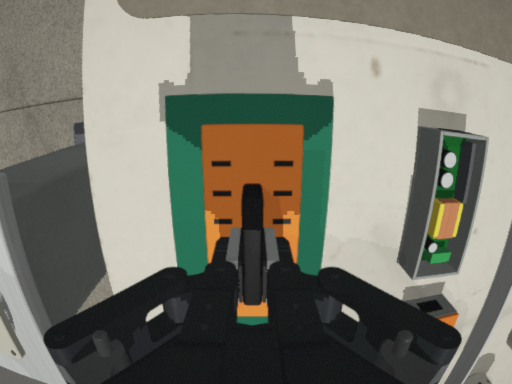

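The wrist view shows the cover held upright, with its plate at (202-303, 125-300), centred over the mat (168-332). The module it came from is open at (445,200).

```bash
python3 -m creep '[[1,0,0.001,0.03,0,0,0],[1,0,0.001,0.06,0,0,0],[1,0,0.001,0.08,0,0,0],[1,0,0.001,0.088,0,0,0],[1,0,0.001,0.088,0,0,0],[1,0,0.001,0.09,0,0,0]]'
```

```text
time: 4.08
eef_pos: [0.4102, 0.1374, 0.0285]
ee_rot: [0.0, 0.707, 0.707, 0.0]
force: [-0.5, -0.5, -0.7]
finger_gap: 0.0089
gripper_force: 49.9
```

```bash
python3 -m creep '[[1,0,0,0.003,0,0,0],[1,0,0,0.004,0,0,0],[-0.2,0,0,0.003,0,0,0],[-0.2,0,0,0.003,0,0,0],[-0.2,0,0,0.003,0,0,0],[-0.2,0,0,-0.04,0,0,0],[-0.2,0,0,-0.1,0,0,0],[-0.2,0,0,-0.16,0,0,0],[-0.2,-0.05,0.05,-0.22,0,0,0],[-0.2,-0.1,0.1,-0.26,0,0,0],[-0.2,-0.15,0.16,-0.3,0,0,0],[-0.2,-0.2,0.2,-0.32,0,0,0],[-0.2,-0.25,0.26,-0.34,0,0,-0.01],[-0.2,-0.3,0.31,-0.34,0,0,-0.01],[-0.2,-0.33,0.35,-0.34,0,0,-0.01],[-0.2,-0.33,0.35,-0.34,0,0,-0.01],[-0.2,-0.33,0.35,-0.34,0,0,-0.01],[-0.2,-0.33,0.35,-0.34,0,0,-0.01]]'; python3 -c "
from h import *
handles('w3')
c=calibration('top');p,d=camera('top')
for b in blobs(masks(p)['orange'],150):
    P=pts('top',c,b,d);z=np.median(P[:,2]);print('top',z,rect(onplane('top',c,b,z)))
plan(.586,-.0275,.048,1.8)"
```

```text
time: 5.58
eef_pos: [0.5835, -0.0274, 0.1978]
ee_rot: [-0.001, 0.696, 0.718, -0.0]
force: [-0.0, -0.4, 0.5]
finger_gap: 0.0514
gripper_force: 0.0
handle 495 [256. 178.] ztop [0.0612 0.0621] (array([585.9,  -5.2]), array([  7.6, 102.1]), -88.0)
handle 369 [265. 292.] ztop [0.0609 0.0619] (array([591. , -71.8]), array([ 10.2, 235.7]), -82.7)
orange [109.  43.] z 0.0124 (array([411. , 128.7]), array([52.9, 98.2]), -89.9)
orange [256. 170.] z 0.0353 (array([586.9, -26.9]), array([ 50.5, 118.8]), -88.2)
orange [264. 277.] z 0.0353 (array([ 602.5, -160.7]), array([ 51.3, 119.6]), -80.0)
top 0.13985281675484584 (array([755.8, 807.1]), array([ 47.7, 157.6]), 60.0)
top 0.037015164792348565 (array([585.1, -20.6]), array([ 51.2, 102. ]), -88.1)
top 0.013738399987779149 (array([410.3, 137. ]), array([ 52.4, 118.8]), -89.8)
t 5.68 at [ 0.5833 -0.0268  0.1982] rows: [-0.002, 0.006, 0.3] [-0.0, -0.0, 0.0] dist mm 150.0 deg 0.1
```

The first cover lies flat on the mat at (0.410, 0.137), plate top at about 13 mm. Now the middle one.

```bash
python3 -m creep '[[-0.2,-0.002,0.006,0.08,0,0,0],[-0.2,-0.002,0.006,0.16,0,0,0],[-0.2,-0.002,0.006,0.24,0,0,0],[-0.2,-0.002,0.006,0.28,0,0,0],[-0.2,-0.002,0.006,0.3,0,0,0],[-0.2,-0.002,0.006,0.3,0,0,0],[1,-0.002,0.006,0.3,0,0,0],[1,-0.002,0.006,0.3,0,0,0],[1,-0.002,0.006,0.3,0,0,0],[1,-0.002,0.006,0.3,0,0,0],[1,-0.002,0.006,0.3,0,0,0],[1,-0.002,0.006,0.3,0,0,0],[1,-0.002,0.006,0.3,0,0,0]]' 50;  python3 -m creep '[[1,0,0,-0.03,0,0,0],[1,0,0,-0.06,0,0,0],[1,0,0,-0.09,0,0,0],[1,0,0,-0.09,0,0,0]]'; python3 -c "
from h import *
plan(.411,0.001,.085,0)"
```

```text
time: 6.77
eef_pos: [0.5894, -0.0286, 0.0508]
ee_rot: [0.002, 0.696, 0.718, 0.002]
force: [0.3, 0.1, 6.0]
finger_gap: 0.009
gripper_force: 51.2
time: 7.1
eef_pos: [0.5898, -0.0288, 0.097]
ee_rot: [0.003, 0.696, 0.718, 0.002]
force: [0.1, 0.9, -0.3]
finger_gap: 0.0086
gripper_force: 50.2
t 7.1 at [ 0.5898 -0.0288  0.097 ] rows: [0.071, -0.356, 0.022] [0.002, 0.0, 0.01] dist mm 182.0 deg 1.8
```

```bash
python3 -m creep '[[1,0.01,-0.06,0,0,0,0.002],[1,0.02,-0.12,0,0,0,0.005],[1,0.035,-0.18,0,0,0,0.01],[1,0.05,-0.24,0,0,0,0.01],[1,0.06,-0.30,0,0,0,0.01],[1,0.071,-0.35,0,0,0,0.01],[1,0.071,-0.356,0.02,0,0,0.01],[1,0.071,-0.356,0.05,0,0,0.01],[1,0.071,-0.356,0.08,0,0,0.01],[1,0.071,-0.356,0.11,0,0,0.01],[1,0.071,-0.356,0.13,0,0,0.01],[1,0.071,-0.356,0.138,0,0,0.01],[1,0.071,-0.356,0.14,0,0,0.01],[1,0.071,-0.356,0.14,0,0,0.01]]';python3 -c "
from h import *
handles('w4')
plan(.411,0.001,.028,0)"
```

```text
time: 8.27
eef_pos: [0.4075, 0.0013, 0.0262]
ee_rot: [-0.0, 0.707, 0.707, -0.0]
force: [-12.1, -0.0, 37.1]
finger_gap: 0.0089
gripper_force: 58.4
handle 1516 [210. 276.] ztop [0.0646 0.0697] (array([387. ,  33.7]), array([35.7, 83.5]), 86.9)
handle 1477 [293. 276.] ztop [0.0645 0.0694] (array([426.5,  33.8]), array([34.5, 83.3]), -86.9)
orange [258.  49.] z 0.0124 (array([410.2, 104.1]), array([48.8, 51.7]), 0.2)
orange [252. 178.] z 0.0123 (array([407. ,  24.1]), array([51.8, 77.6]), 90.0)
orange [252. 311.] z 0.0124 (array([407.3, -49.1]), array([13.6, 19.9]), -0.0)
orange [469. 364.] z 0.0352 (array([ 594.5, -130.1]), array([53.3, 64.2]), -80.6)
t 8.32 at [0.4074 0.0013 0.0262] rows: [-0.001, 0.007, -0.004] [-0.0, -0.0, 0.0] dist mm 4.0 deg 0.0
```

```bash
python3 -m creep '[[1,0,0.003,-0.004,0,0,0],[1,0,0.003,-0.004,0,0,0],[-0.2,0,0.003,-0.004,0,0,0],[-0.2,0,0.003,-0.004,0,0,0],[-0.2,0,0.003,-0.004,0,0,0],[-0.2,0,0.003,-0.05,0,0,0],[-0.2,0,0,-0.1,0,0,0],[-0.2,0,0,-0.16,0,0,0],[-0.2,-0.05,0.05,-0.22,0,0,0],[-0.2,-0.1,0.1,-0.26,0,0,0],[-0.2,-0.15,0.16,-0.3,0,0,-0.02],[-0.2,-0.2,0.22,-0.32,0,0,-0.04],[-0.2,-0.25,0.28,-0.34,0,0,-0.056],[-0.2,-0.3,0.34,-0.34,0,0,-0.056],[-0.2,-0.33,0.388,-0.34,0,0,-0.056],[-0.2,-0.33,0.388,-0.34,0,0,-0.056],[-0.2,-0.33,0.388,-0.34,0,0,-0.056],[-0.2,-0.33,0.388,-0.34,0,0,-0.056]]'; python3 -c "
from h import *
handles('w5')
plan(.602,-.163,.048,10)"
```

```text
time: 9.82
eef_pos: [0.6014, -0.1633, 0.1919]
ee_rot: [-0.002, 0.642, 0.767, -0.001]
force: [-0.8, 0.3, -0.4]
finger_gap: 0.0513
gripper_force: 0.0
handle 531 [255. 178.] ztop [0.0612 0.062 ] (array([ 602.6, -161. ]), array([ 8.2, 58.6]), -79.7)
orange [110.  31.] z 0.0123 (array([411.3, -24.1]), array([53.2, 66.8]), 89.8)
orange [254. 170.] z 0.0353 (array([ 602.6, -161.2]), array([ 50.6, 118.4]), -79.9)
t 9.87 at [ 0.6013 -0.1629  0.1925] rows: [-0.001, 0.002, 0.289] [-0.001, -0.0, 0.001] dist mm 145.0 deg 0.2
```

```bash
python3 -m creep '[[-0.2,0,0.002,0.08,0,0,0],[-0.2,0,0.002,0.16,0,0,0],[-0.2,0,0.002,0.23,0,0,0],[-0.2,0,0.002,0.27,0,0,0],[-0.2,0,0.002,0.288,0,0,0],[-0.2,0,0.002,0.288,0,0,0],[1,0,0.002,0.288,0,0,0],[1,0,0.002,0.288,0,0,0],[1,0,0.002,0.288,0,0,0],[1,0,0.002,0.288,0,0,0],[1,0,0.002,0.288,0,0,0],[1,0,0.002,0.288,0,0,0],[1,0,0.002,0.288,0,0,0]]' 50;  python3 -m creep '[[1,0,0,-0.03,0,0,0],[1,0,0,-0.06,0,0,0],[1,0,0,-0.09,0,0,0],[1,0,0,-0.09,0,0,0]]'; python3 -c "
from h import *
plan(.411,-.133,.085,0)"
```

```text
time: 10.95
eef_pos: [0.6053, -0.1639, 0.052]
ee_rot: [0.002, 0.642, 0.767, 0.001]
force: [0.4, 0.4, 7.1]
finger_gap: 0.0087
gripper_force: 51.4
time: 11.28
eef_pos: [0.6057, -0.1642, 0.0982]
ee_rot: [0.003, 0.642, 0.766, 0.001]
force: [1.2, -0.1, -0.5]
finger_gap: 0.0087
gripper_force: 50.4
t 11.28 at [ 0.6057 -0.1642  0.0982] rows: [0.13, -0.373, 0.024] [0.002, 0.001, 0.056] dist mm 198.0 deg 10.1
```

```bash
python3 -m creep '[[1,0.01,-0.06,0,0,0,0.01],[1,0.03,-0.12,0,0,0,0.02],[1,0.05,-0.18,0,0,0,0.035],[1,0.08,-0.24,0,0,0,0.05],[1,0.11,-0.30,0,0,0,0.056],[1,0.13,-0.35,0,0,0,0.056],[1,0.13,-0.373,0.02,0,0,0.056],[1,0.13,-0.373,0.05,0,0,0.056],[1,0.13,-0.373,0.08,0,0,0.056],[1,0.13,-0.373,0.11,0,0,0.056],[1,0.13,-0.373,0.125,0,0,0.056],[1,0.13,-0.373,0.132,0,0,0.056],[1,0.13,-0.373,0.134,0,0,0.056],[1,0.13,-0.373,0.134,0,0,0.056]]'
```

```text
time: 12.45
eef_pos: [0.4069, -0.1318, 0.0288]
ee_rot: [-0.001, 0.707, 0.707, -0.001]
force: [-8.8, 3.8, 19.4]
finger_gap: 0.0086
gripper_force: 53.2
```

```bash
python3 -m creep '[[1,0,0.003,-0.002,0,0,0],[-0.2,0,0.003,-0.002,0,0,0],[-0.2,0,0.003,-0.002,0,0,0],[-0.2,0,0.003,-0.002,0,0,0],[-0.2,0,0.003,-0.05,0,0,0],[-0.2,0,0,-0.1,0,0,0],[-0.2,0,0,-0.16,0,0,0],[-0.2,0,0,-0.22,0,0,0],[-0.2,0,0,-0.28,0,0,0],[-0.2,0,0.05,-0.34,0,0,0],[-0.2,0,0.1,-0.4,0,0,0],[-0.2,0,0.1,-0.46,0,0,0],[-0.2,0,0.1,-0.5,0,0,0],[-0.2,0,0.1,-0.5,0,0,0],[-0.2,0,0.1,-0.5,0,0,0]]'
python3 - <<'E'
from h import *
p,d,c=handles('w6')
h=cv2.cvtColor(p,cv2.COLOR_BGR2HSV)
ps,ds=camera("top");cv2.imwrite("pics/top6.png",ps);ps,ds=camera("scene");cv2.imwrite("pics/scene6.png",ps);np.save("pics/scene6.npy",ds)
plan(.6,-.1,.3)
E
```

```text
time: 13.7
eef_pos: [0.4592, -0.1324, 0.278]
ee_rot: [0.001, 0.707, 0.707, 0.001]
force: [-0.3, -0.1, 0.4]
finger_gap: 0.0514
gripper_force: 0.0
orange [216.  59.] z 0.0124 (array([410.9,   2.7]), array([ 52.2, 119.4]), 90.0)
orange [216. 152.] z 0.0123 (array([ 410. , -129.2]), array([ 51.9, 118.3]), 89.9)
t 13.85 at [ 0.4575 -0.132   0.2757] rows: [0.064, 0.285, -0.049] [-0.001, -0.0, 0.0] dist mm 148.0 deg 0.2
```

View pics/w6.png

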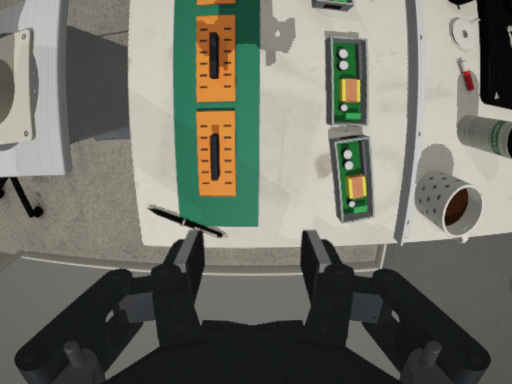

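View pics/scene6.png

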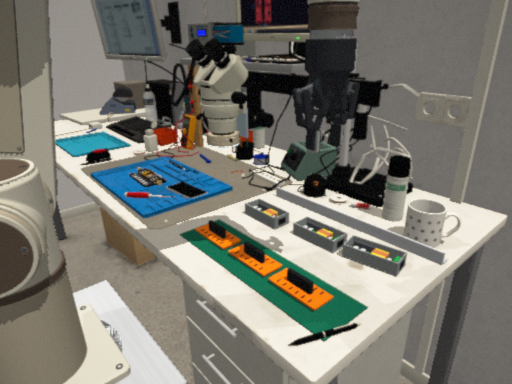

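All three covers lie on the mat, and in the scene view they sit at (218,236), (255,260) and (302,287) with handles up. The modules are open. In the wrist view module C is at (352,178), module B at (347,82), and the rail's front edge runs along u ≈ 405-412. Next I'll measure the rail face and the module rims.

```bash
cat >> h.py <<'E'
def survey(names=("scene","wrist"),xr=.692):
    for n in names:
        c=calibration(n);p,d=camera(n);v,u=np.mgrid[0:384,0:512];uv=np.c_[u.ravel(),v.ravel()];dd=d.ravel()>0
        uv=uv[dd];P=pts(n,c,uv,d)
        w=(P[:,2]>.008)&(P[:,2]<.022)&(abs(P[:,0]-xr)<.006)&(P[:,1]>-.26)&(P[:,1]<.22)
        if w.sum()>40:
            k=np.polyfit(P[w,1],P[w,0],1);print(n,"rail face x=%.4f%+.4f*y"%(k[1],k[0]),w.sum())
        w=(P[:,2]>.025)&(P[:,2]<.037)&(P[:,0]>.5)&(P[:,0]<xr+.002)&(P[:,1]>-.28)&(P[:,1]<.24)
        m=np.zeros(d.shape,np.uint8);m[uv[w,1],uv[w,0]]=255
        for b in blobs(m,80):
            b=b[m[b[:,1],b[:,0]]>0];print(n,"module",len(b),rect(pts(n,c,b,d)))
E
python3 -c "
from h import *
survey();print(state()['q'].round(3))"
```

```text
scene rail face x=0.6938-0.0093*y 828
scene module 118 (array([691.7, 109.3]), array([  4.6, 237.3]), -89.9)
scene module 273 (array([568.9, 139.9]), array([ 54.5, 123. ]), 89.4)
scene module 357 (array([587.8, -26.6]), array([ 55.7, 121.8]), -88.1)
scene module 473 (array([ 603.9, -162.8]), array([ 54. , 120.7]), -80.5)
wrist rail face x=0.6924-0.0092*y 1104
wrist module 137 (array([567.7,  80.8]), array([ 9.7, 51.8]), 8.6)
wrist module 392 (array([692.8, -13.3]), array([  3.7, 241. ]), -89.6)
wrist module 810 (array([586.7, -26.4]), array([ 53.1, 120.4]), -88.3)
wrist module 726 (array([ 603.4, -162.4]), array([ 53.1, 120.9]), -80.2)
[-0.281  0.182  0.026  1.417 -0.     1.29 ]
```

```bash
python3 -c "
from h import *
plan(.53,-.162,.06,90.5)"
```

```text
t 13.95 at [ 0.4575 -0.132   0.2758] rows: [-0.06, 0.146, 0.431] [-0.001, -0.001, -0.503] dist mm 230.0 deg 90.5
```

```bash
python3 -m creep '[[-1,-0.06,0.05,0,0,0,-0.039],[-1,-0.06,0.1,0,0,0,-0.078],[-1,-0.06,0.146,0,0,0,-0.117],[-1,-0.06,0.146,0.02,0,0,-0.156],[-1,-0.06,0.146,0.06,0,0,-0.195],[-1,-0.06,0.146,0.1,0,0,-0.234],[-1,-0.06,0.146,0.14,0,0,-0.273],[-1,-0.06,0.146,0.18,0,0,-0.312],[-1,-0.06,0.146,0.22,0,0,-0.351],[-1,-0.06,0.146,0.26,0,0,-0.39],[-1,-0.06,0.146,0.3,0,0,-0.429],[-1,-0.06,0.146,0.34,0,0,-0.468],[-1,-0.06,0.146,0.38,0,0,-0.503],[-1,-0.06,0.146,0.41,0,0,-0.503],[-1,-0.06,0.146,0.431,0,0,-0.503],[-1,-0.06,0.146,0.431,0,0,-0.503],[-1,-0.06,0.146,0.431,0,0,-0.503]]'; python3 -c "
from h import *
p,d=camera('wrist');cv2.imwrite('pics/w7.png',p)
plan(.53,-.162,.007,90.5)"
```

```text
time: 15.37
eef_pos: [0.5308, -0.162, 0.0611]
ee_rot: [-0.001, -0.005, 1.0, 0.0]
force: [0.2, -0.2, 0.5]
finger_gap: 0.0853
gripper_force: 0.0
t 15.42 at [ 0.5316 -0.1623  0.0621] rows: [0.003, 0.001, 0.11] [-0.0, 0.0, 0.0] dist mm 55.0 deg 0.0
```

View pics/w7.png

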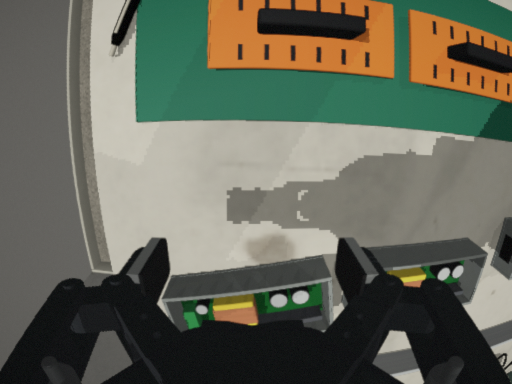

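The wrist camera now looks back toward the robot. Module C is at (165-333, 262-330), ahead of the two finger pads at (150,262) and (357,265). I'll narrow the fingers a little and push both ends at once.

```bash
python3 -m creep '[[-0.55,0,0,0.03,0,0,0],[-0.55,0,0,0.06,0,0,0],[-0.55,0,0,0.09,0,0,0],[-0.55,0,0,0.098,0,0,0],[-0.55,0,0,0.098,0,0,0],[-0.55,-0.02,0,0.098,0,0,0],[-0.55,-0.04,0,0.098,0,0,0],[-0.55,-0.06,0,0.098,0,0,0],[-0.55,-0.08,0,0.098,0,0,0],[-0.55,-0.1,0,0.098,0,0,0],[-0.55,-0.12,0,0.098,0,0,0],[-0.55,-0.14,0,0.098,0,0,0],[-0.55,-0.16,0,0.098,0,0,0],[-0.55,-0.17,0,0.098,0,0,0],[-0.55,-0.17,0,0.098,0,0,0]]'; python3 -c "
from h import *
survey(('scene','top'))
plan(.6315,-.162,.013,90.5)"
```

```text
time: 16.67
eef_pos: [0.6184, -0.1616, 0.0143]
ee_rot: [0.002, -0.005, 1.0, -0.0]
force: [0.2, -0.1, 0.1]
finger_gap: 0.0661
gripper_force: 0.0
scene rail face x=0.6939-0.0082*y 447
scene module 95 (array([691.3, 122.2]), array([  5.2, 202.4]), 90.0)
scene module 266 (array([569.6, 139.3]), array([ 54.6, 122.9]), 89.6)
scene module 359 (array([587.8, -26.7]), array([ 54.8, 121.5]), -88.8)
scene module 76 (array([ 686. , -121.3]), array([35.4, 43.7]), -66.2)
scene module 134 (array([ 627.1, -145.6]), array([23.4, 69.1]), -65.1)
scene module 174 (array([ 650.1, -212.1]), array([30.6, 86.7]), -3.4)
top rail face x=0.6935-0.0098*y 209
top module 96 (array([692.1, 119.7]), array([  3.8, 216.6]), -90.0)
top module 66 (array([ 675.6, -130.3]), array([30.1, 67.1]), -61.7)
top module 216 (array([569.6, 138.3]), array([ 53. , 120.2]), 89.1)
top module 226 (array([588. , -28.1]), array([ 53.4, 120.7]), -87.9)
t 16.77 at [ 0.6168 -0.1615  0.0136] rows: [-0.029, -0.001, 0.001] [-0.0, 0.0, 0.0] dist mm 15.0 deg 0.1
```

```bash
python3 -m creep '[[-0.55,-0.006,0,0,0,0,0],[-0.55,-0.012,0,0,0,0,0],[-0.55,-0.018,0,0,0,0,0],[-0.55,-0.022,0,0,0,0,0],[-0.55,-0.026,0,0,0,0,0],[-0.55,-0.026,0,0,0,0,0]]'
```

```text
time: 17.27
eef_pos: [0.6299, -0.1612, 0.0128]
ee_rot: [0.0, -0.005, 1.0, -0.0]
force: [-1.2, -0.1, -0.7]
finger_gap: 0.066
gripper_force: 0.2
```

```bash
python3 -m creep '[[-0.55,-0.002,0,0,0,0,0],[-0.55,-0.004,0,0,0,0,0],[-0.55,-0.006,0,0,0,0,0],[-0.55,-0.006,0,0,0,0,0]]'
```

```text
time: 17.6
eef_pos: [0.6313, -0.1612, 0.0126]
ee_rot: [-0.001, -0.005, 1.0, 0.0]
force: [-5.0, 0.0, 3.3]
finger_gap: 0.066
gripper_force: 2.5
```

```bash
python3 -m creep '[[-0.55,-0.002,0,0,0,0,0],[-0.55,-0.004,0,0,0,0,0],[-0.55,-0.004,0,0,0,0,0]]'; python3 -m creep '[[-0.55,0.02,0,0,0,0,0],[-0.55,0.06,0,0,0,0,0],[-0.55,0.12,0,0,0,0,0],[-0.55,0.16,0,-0.03,0,0,0],[-0.55,0.2,0,-0.09,0,0,0],[-0.55,0.2,0,-0.12,0,0,0],[-0.55,0.2,0,-0.12,0,0,0]]'; python3 -c "
from h import *
survey(('scene',))
plan(.535,-.028,.07,90.5)"
```

```text
time: 17.85
eef_pos: [0.6313, -0.1612, 0.0126]
ee_rot: [-0.003, -0.005, 1.0, 0.0]
force: [-10.7, -0.1, 6.8]
finger_gap: 0.066
gripper_force: 5.1
time: 18.43
eef_pos: [0.5372, -0.1631, 0.0771]
ee_rot: [0.004, -0.005, 1.0, -0.001]
force: [1.0, 0.1, 1.1]
finger_gap: 0.0662
gripper_force: 0.0
scene rail face x=0.6933-0.0049*y 537
scene module 97 (array([691.9, 130.2]), array([  4. , 195.2]), -89.8)
scene module 271 (array([569.2, 140.1]), array([ 55.5, 123.4]), 88.7)
scene module 331 (array([587.3, -26.7]), array([ 56.2, 122.1]), -88.6)
scene module 262 (array([ 667.5, -184.6]), array([52.7, 84.4]), -89.8)
t 18.48 at [ 0.537  -0.1629  0.0754] rows: [0.001, 0.27, 0.01] [-0.001, 0.002, 0.0] dist mm 135.0 deg 0.4
```

```bash
python3 -m creep '[[-0.55,0.001,0.08,0,0,0,0],[-0.55,0.001,0.16,0,0,0,0],[-0.55,0.001,0.24,0,0,0,0],[-0.55,0.001,0.27,0.03,0,0,0],[-0.55,0.001,0.27,0.08,0,0,0],[-0.55,0.001,0.27,0.12,0,0,0],[-0.55,0.001,0.27,0.123,0,0,0],[-0.55,-0.02,0.27,0.123,0,0,0],[-0.55,-0.04,0.27,0.123,0,0,0],[-0.55,-0.06,0.27,0.123,0,0,0],[-0.55,-0.08,0.27,0.123,0,0,0],[-0.55,-0.1,0.27,0.123,0,0,0],[-0.55,-0.12,0.27,0.123,0,0,0],[-0.55,-0.14,0.27,0.123,0,0,0],[-0.55,-0.16,0.27,0.123,0,0,0],[-0.55,-0.172,0.27,0.123,0,0,0],[-0.55,-0.178,0.27,0.123,0,0,0],[-0.55,-0.184,0.27,0.123,0,0,0],[-0.55,-0.187,0.27,0.123,0,0,0],[-0.55,-0.187,0.27,0.123,0,0,0]]'
```

```text
time: 20.15
eef_pos: [0.6266, -0.0263, 0.0112]
ee_rot: [-0.0, -0.005, 1.0, 0.0]
force: [-0.1, -0.0, -0.4]
finger_gap: 0.066
gripper_force: 0.2
```

```bash
python3 -m creep '[[-0.55,-0.003,0,0,0,0,0],[-0.55,-0.006,0,0,0,0,0],[-0.55,-0.009,0,0,0,0,0],[-0.55,-0.012,0,0,0,0,0],[-0.55,-0.012,0,0,0,0,0]]'
```

```text
time: 20.57
eef_pos: [0.63, -0.0262, 0.0112]
ee_rot: [-0.003, -0.005, 1.0, -0.0]
force: [-8.5, -0.6, 4.2]
finger_gap: 0.0664
gripper_force: 4.0
```

```bash
python3 -m creep '[[-0.55,0.02,0,0,0,0,0],[-0.55,0.06,0,0,0,0,0],[-0.55,0.12,0,0,0,0,0],[-0.55,0.16,0,-0.03,0,0,0],[-0.55,0.2,0,-0.09,0,0,0],[-0.55,0.22,0,-0.12,0,0,0],[-0.55,0.22,0.06,-0.12,0,0,0],[-0.55,0.22,0.12,-0.12,0,0,0],[-0.55,0.22,0.18,-0.12,0,0,0],[-0.55,0.22,0.24,-0.12,0,0,0],[-0.55,0.22,0.3,-0.12,0,0,0],[-0.55,0.22,0.33,-0.12,0,0,0],[-0.55,0.22,0.33,-0.12,0,0,0],[-0.55,0.22,0.33,-0.12,0,0,0]]'; python3 -c "
from h import *
survey(('scene','top'))
plan(.519,.139,.0125,90.5)"
```

```text
time: 21.73
eef_pos: [0.5217, 0.1387, 0.0718]
ee_rot: [0.001, -0.006, 1.0, 0.0]
force: [0.3, -0.7, -0.8]
finger_gap: 0.0664
gripper_force: 0.0
scene rail face x=0.6925-0.0041*y 467
scene module 827 (array([6.66e+02, 1.00e-01]), array([ 55.9, 454.5]), -90.0)
scene module 250 (array([569.3, 138.5]), array([ 53.9, 122.1]), 89.7)
top rail face x=0.6910-0.0061*y 172
top module 491 (array([667.3, -80.7]), array([ 53.3, 294.7]), 90.0)
t 21.83 at [0.5213 0.1372 0.0715] rows: [0.005, 0.004, 0.118] [-0.0, 0.0, 0.0] dist mm 59.0 deg 0.0
```

```bash
python3 -m creep '[[-0.55,0.005,0.004,0.04,0,0,0],[-0.55,0.005,0.004,0.08,0,0,0],[-0.55,0.005,0.004,0.115,0,0,0],[-0.55,0.005,0.004,0.118,0,0,0],[-0.55,-0.02,0.004,0.118,0,0,0],[-0.55,-0.04,0.004,0.118,0,0,0],[-0.55,-0.06,0.004,0.118,0,0,0],[-0.55,-0.08,0.004,0.118,0,0,0],[-0.55,-0.1,0.004,0.118,0,0,0],[-0.55,-0.12,0.004,0.118,0,0,0],[-0.55,-0.14,0.004,0.118,0,0,0],[-0.55,-0.16,0.004,0.118,0,0,0],[-0.55,-0.18,0.004,0.118,0,0,0],[-0.55,-0.195,0.004,0.118,0,0,0],[-0.55,-0.205,0.004,0.118,0,0,0],[-0.55,-0.21,0.004,0.118,0,0,0],[-0.55,-0.213,0.004,0.118,0,0,0],[-0.55,-0.213,0.004,0.118,0,0,0]]'
```

```text
time: 23.33
eef_pos: [0.6277, 0.1405, 0.0125]
ee_rot: [0.0, -0.005, 1.0, -0.0]
force: [-0.6, 0.6, 0.5]
finger_gap: 0.0665
gripper_force: 0.1
```

```bash
python3 -m creep '[[-0.55,-0.002,0,0,0,0,0],[-0.55,-0.004,0,0,0,0,0],[-0.55,-0.006,0,0,0,0,0],[-0.55,-0.008,0,0,0,0,0],[-0.55,-0.008,0,0,0,0,0]]'
```

```text
time: 23.75
eef_pos: [0.6284, 0.1407, 0.0121]
ee_rot: [-0.003, -0.005, 1.0, -0.0]
force: [-8.4, -0.9, 6.0]
finger_gap: 0.066
gripper_force: 4.3
```

Now back off, go up and clear, then check.

```bash
python3 -m creep '[[-0.55,0.02,0,0,0,0,0],[-0.55,0.06,0,0,0,0,0],[-0.55,0.12,0,0,0,0,0],[-0.55,0.16,0,-0.05,0,0,0],[-0.55,0.2,0,-0.12,0,0,0],[-0.55,0.22,0,-0.2,0,0,0],[-0.55,0.26,0,-0.28,0,0,0],[-0.55,0.3,0.06,-0.36,0,0,0],[-0.55,0.36,0.12,-0.44,0,0,0],[-0.55,0.42,0.18,-0.5,0,0,0],[-0.55,0.48,0.24,-0.54,0,0,0],[-0.55,0.54,0.3,-0.54,0,0,0],[-0.55,0.6,0.36,-0.54,0,0,0],[-0.55,0.66,0.42,-0.54,0,0,0],[-0.55,0.7,0.48,-0.54,0,0,0],[-0.55,0.7,0.48,-0.54,0,0,0]]'
python3 - <<'E'
from h import *
survey(('scene','top'))
p,d=camera("top");cv2.imwrite("pics/c9.png",cv2.resize(p[130:290,30:430],None,fx=2,fy=2,interpolation=2))
c=calibration('top')
for b in blobs(masks(p)['orange'],150):
    P=pts('top',c,b,d);z=np.median(P[:,2]);print('top',z,rect(onplane('top',c,b,z)))
E
```

```text
time: 25.08
eef_pos: [0.2776, 0.3793, 0.2834]
ee_rot: [0.001, -0.005, 1.0, 0.001]
force: [0.1, 0.2, 0.1]
finger_gap: 0.0663
gripper_force: 0.0
scene rail face x=0.6913-0.0111*y 326
scene module 602 (array([665.9,  69.5]), array([ 56. , 314.8]), -89.9)
scene module 411 (array([ 667.2, -159.3]), array([ 53.3, 135.2]), -89.9)
top rail face x=0.6908-0.0065*y 231
top module 509 (array([666.2,  70.1]), array([ 55.6, 316.1]), -90.0)
top module 246 (array([ 668. , -166.6]), array([ 51.9, 122.9]), -89.6)
top 0.13490674230644584 (array([755.8, 809.4]), array([ 50.5, 162.2]), 60.0)
top 0.013775690479081781 (array([409.9, 136. ]), array([ 52.1, 117.5]), -89.4)
top 0.014189157758943027 (array([410.6,   0.7]), array([ 51.8, 120.4]), -89.6)
top 0.014466755631181494 (array([ 410. , -131.6]), array([ 51.9, 120. ]), -89.6)
```

View pics/c9.png

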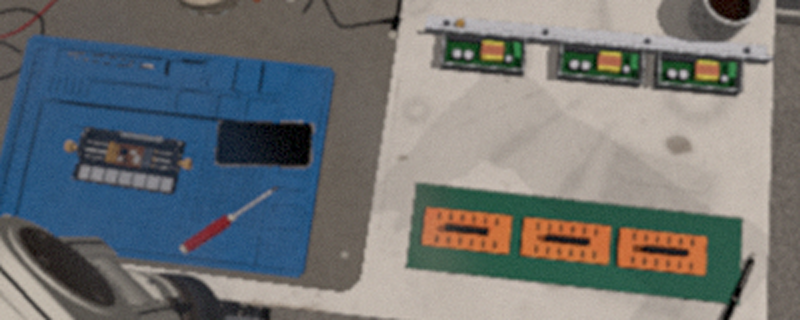

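The top crop shows all three covers on the mat at (466,230), (566,240) and (662,251). The modules lie against the rail at (482,52), (599,64) and (697,71), and the driver and phone are undisturbed. One more check of the angle and distance of each module, then hand in.

Run:
```python
from h import *
for n in("top","scene"):
    A=[]
    for i in range(3):
        c=calibration(n);p,d=camera(n);v,u=np.mgrid[0:384,0:512];uv=np.c_[u.ravel(),v.ravel()];uv=uv[d.ravel()>0];A.append(pts(n,c,uv,d))
    P=np.vstack(A)
    for y in(.14,-.027,-.162):
        w=(abs(P[:,1]-y)<.052)&(P[:,2]>.006)&(P[:,2]<.03)&(P[:,0]>.62)&(P[:,0]<.648);k=np.polyfit(P[w,1]-y,P[w,0],1)
        print(n,y,"back face x %.4f slope %.4f (want %.4f, -0.009)"%(k[1],k[0],.693-.0093*y-.052),w.sum())
print(state()['time'])
```

```text
top 0.14 back face x 0.6401 slope -0.0054 (want 0.6397, -0.009) 260
top -0.027 back face x 0.6414 slope 0.0003 (want 0.6413, -0.009) 263
top -0.162 back face x 0.6427 slope -0.0188 (want 0.6425, -0.009) 269
scene 0.14 back face x 0.6406 slope -0.0094 (want 0.6397, -0.009) 624
scene -0.027 back face x 0.6422 slope -0.0076 (want 0.6413, -0.009) 903
scene -0.162 back face x 0.6433 slope -0.0083 (want 0.6425, -0.009) 1279
25.5333
```

All three modules are flush to within about 1 mm and parallel.

```bash
python3 -c "
from bench import *
print(sign_off())"
```

```text
the job is handed in; nothing more can be done
None
```

I handed the job in at about 26 s: by the last camera check all three covers lay flat, handle up, on the mat, all three modules were flush and parallel against the rail, and the screwdriver and telephone were undisturbed; `sign_off()` returned no verdict.

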